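Route the dust extraction and start it

TASK

Gently push the red arm of the dust selector round, as with one finger, until its white tip stands over the middle of the green disc, then press the green start button fully down and let it go. Only push: do not pinch or lift the selector, do not press the red stop button, do not press start before the selector is set, and leave the glue bottle, tape measure and screw jar where they stand.

Things in the scene. Friction and masses are not known exactly. Their poses are not given: they have to be found in the camera images.
- housing: Grey metal drum of the dust selector, 250 mm across, 75 mm high, fixed to the bench, with three steel outlet pipes on its side (ending 155 mm from its axis, tops 65 mm above the bench). One coloured disc lies on its flat top above each outlet. Origin: centre of its underside; its x axis points along the middle outlet, the others are 0.9 rad to either side.
- selector_hub (a point): Point on the upright axis about which the selector turns, inside its round black hub (42 mm across), 102 mm above the bench. The hub's top, the highest part of the selector, is 119 mm above the bench; the drum's flat top is at 75 mm. Opposite the arm, a red tail reaches 40 mm from the axis.
- selector_tip (a point): End of the arm's white tip, 105 mm from the axis, 102 mm above the bench; its x points outward along the arm. The arm is a level red bar 14 mm wide, with upright sides from 90 to 114 mm above the bench, from the hub to 90 mm from the axis, then a white tip 6 mm wide. The discs' centres are also 105 mm from the axis: the tip passes over each.
- selector (a joint): Angle (rad) of the selector arm: 0 along the housing's x axis, growing anticlockwise seen from above. It turns either way without stops, stays where it is left, and needs about 2 to 3 N at 70 mm from the axis. It sits on its spindle by its weight alone and comes up if lifted.
- green_disc: Green disc, 36 mm across, 4 mm thick, fixed on the housing's flat top, 105 mm from the selector's axis, above one of the three outlets (which one varies). Origin: centre of its underside, 75 mm above the bench.
- yellow_disc: Yellow disc of the same shape, above another outlet: not the target. Origin: centre of its underside.
- blue_disc: Blue disc of the same shape, above another outlet: not the target. Origin: centre of its underside.
- control_box: Grey control box, 100 x 160 x 50 mm high, fixed to the bench, with the green start button 42 mm from its centre along its own +y and the red stop button 42 mm along its -y. Origin: centre of its underside.
- start_button_top (a point): Centre of the top face of the green start button (34 mm across, in a black collar 50 mm across and 12 mm high), 72 mm above the bench; it stands 10 mm above the collar.
- start_button (a joint): How far the green start button is pressed (m): 0 up, 0.006 fully down. A spring brings it back up: pushing begins to move it at about 1.5 N and fully down takes 5 N.
- stop_button_top (a point): Centre of the top face of the red stop button, like the green one: not to be pressed.
- stop_button (a joint): How far the red stop button is pressed (m): 0 up, 0.006 down.
- glue: Glue bottle, white with an orange cap, 56 mm across, 130 mm high, standing beyond the work: leave alone. Origin: centre of its underside.
- tape: Orange tape measure, 45 x 60 x 58 mm high, standing between the robot and the work: leave alone. Origin: centre of its underside.
- screw_jar: Clear screw jar with a steel lid, 66 mm across, 85 mm high, standing at the left: leave alone. Origin: centre of its underside.
There are look-alikes about, which are no part of the job. Several things look just like the control_box: the one meant starts farthest from the robot's base.

How it is judged:
On the way, in this order (a step that is already met when the one before it is completed fails the run):
1. the selector's tip stands still over the middle of the green disc (horizontal distance between selector_tip and green_disc below 0.013 m and velocity of joint selector between -0.1 and 0.1 rad/s), for 0.3 s.
2. the green start button is pressed fully down (horizontal distance between selector_tip and green_disc below 0.013 m and value of joint start_button above 0.0045 m), for 0.1 s.
At the end, for the whole second after the job is handed in: The selector's tip rests within 13 mm (seen from above) of the green disc's centre, after which start was pressed at least 4.5 mm of its 6 mm and released; both buttons are up and the bystanders stand within 15 mm of where they began, upright (horizontal distance between selector_tip and green_disc below 0.013 m and velocity of joint selector between -0.05 and 0.05 rad/s and value of joint each of start_button, stop_button below 0.0015 m and distance of each of glue, tape, screw_jar from where it was at the start of the episode below 0.015 m and angle between each of glue, tape, screw_jar's own z axis and vertical below 0.2 rad); the robot touches nothing.
It fails at once if start is pressed while the selector's tip is not over the green disc (value of joint start_button above 0.003 m and horizontal distance between selector_tip and green_disc above 0.016 m).
It fails at once if the red stop button is pressed (value of joint stop_button above 0.003 m).
It fails at once if the selector is lifted off its seat (height (world z) of selector_tip above 0.108 m).
It fails at once if the selector is pinched or pushed roughly (over 18 N) (contact force between the fingers and selector above 18 N).
It fails at once if the glue bottle, tape measure or screw jar is lifted, tipped or shifted (distance of any of glue, tape, screw_jar from where it was at the start of the episode above 0.015 m or angle between any of glue, tape, screw_jar's own z axis and vertical above 0.3 rad).
It also fails if it takes over 51 s, if anything falls off the work surface, if the arm or the gripper's body presses on something with over 40 N, if the wrist force passes 120 N, or if a joint passes its speed limit or range.

ROBOT

A 6-joint arm with a two-finger parallel gripper is mounted at the origin on the work surface. World frame = base frame: x ahead of the robot, y to its left, z up, the work surface at z = 0. Lengths are in m, angles in rad, forces in N, time in s.
With the tool pointing down it reaches from about 0.4 to 0.825 m from the base axis. Payload 7 kg.
Tool frame: the origin (TCP) lies at the very end of the fingers, on their centre line; the grasp point (between the pads) lies 19 mm behind it (manip.grasp_offset is the distance from the TCP to the grasp point, in m); y points along the fingers, z is the direction in which the jaws open and shut, and the axes are right-handed (so a half turn about y gives the same grasp; the last joint's range is limited). The gripper opens to 88 mm and grips with 3 to 60 N. Pads are 19 mm wide; open, the fingers measure 130 mm over their backs; the gripper's body (78 mm by 193 mm) begins 47 mm behind the grasp point.
Start: joints at [-0.973, 0.359, 0.012, 0, -1.224, -0.288], TCP at [0.206, -0.643, 0.227] pointing down, gripper open.
Joint ranges: [-3.07, 3.07], [-1.43, 2.12], [-1.02, 1.25], [-3.03, 1.67], [-3.05, -0], [-3.03, 3.03]. Speed limits (rad/s): [2.39, 2.39, 3.01, 3.14, 3.14, 3.14].

INTERFACE

Orientations are given as [roll, pitch, yaw] about the fixed x, y, z axes, in that order (R = Rz(yaw) Ry(pitch) Rx(roll)).
In Python, from bench import manip, kinematics, optics, hand_in gives the robot as it stands. The module is installed in compiled form; this text tells all that it offers. Calls block until the motion is done:
- manip.move_to(position, orientation): joint-space move of the TCP to a pose.
- manip.movel(position, v=0.15, frame=None, f_stop=None): straight line of the TCP; frame=None keeps the orientation; v is the mean speed in m/s. With f_stop (N) it stops when the force on the tool has changed by that much, and returns True; else False.
- manip.move_j(angles): joint-space move.
- manip.set_gripper(opening, grip_force=None): opening from 0.0 (shut) to 1.0 (fully open); grip_force is the grip in N (None keeps the last); returns when the fingers have stopped.
- manip.sleep(seconds).
- kinematics.inverse_kinematics(position, orientation): joint angles nearest the present ones, or None.
- optics.capture(name): name is "scene" or "top" or "wrist"; returns (picture, depth): 400x640x3 uint8, red, green, blue; 400x640 float32, m along the optical axis (not along the pixel's ray), 0 where there is no reading.
- optics.camera_info(name): a dict with "intrinsics" (3x3 intrinsics, pixels), "rvec" (rotation vector, rad) and "tvec" (3), from world to camera coordinates, as OpenCV has them; the wrist camera has in their place "tool_from_camera" (4x4, takes a point from camera to tool coordinates, whose origin is the TCP and whose axes are the tool frame's). Camera axes: x right, y down, z forward; pixel columns grow to the right and rows downward; lengths in m; the calibration is good to about 2 mm. The wrist camera is an equidistant fisheye: a pixel r from the principal point sees the ray r / f radians off the axis. A picture is of the moment at which its call begins: read the wrist's pose just before it. camera_info takes no time and is no camera call.
A pose or a line that the arm cannot do raises manip.Unreachable and nothing moves.
- hand_in(): hands the job in, once; it reports no verdict.
Readings, each from a call of its own:
- manip.read_time(): time.
- manip.read_q(): joint angles.
- manip.read_dq(): joint speeds.
- manip.read_joint_torque(): joint torques, N m.
- manip.read_tcp_pos(): TCP position.
- manip.read_ee_rot(): TCP orientation.
- manip.read_wrist_force(): force on the tool from outside, world axes, zero at the start.
- manip.read_torque(): the same for the moment, N m.
- manip.read_opening(): opening from 0.0 (shut) to 1.0 (fully open).
Only numpy, scipy, OpenCV 4.12 (cv2) and the standard library are available. Lean on these libraries where they do the work, as an engineer would, in place of code of your own. Each camera call takes 0.05 s, during which the arm holds its last target.

## Working session

There is one attempt and no reset: what is moved stays moved. The work goes in short steps, each a Python script; the robot and the scene stay as the last script left them, time stands still between calls to the robot, and variables do not carry over. Pictures are saved under pics/ and viewed, and the job is handed in when it is done.

```bash
mkdir -p pics; python3 - <<'E'
from bench import manip, optics
import cv2, numpy as np
for n in ("scene","top"):
    p,d=optics.capture(n); np.savez(f"pics/{n}0.npz",p=p,d=d)
    cv2.imwrite(f"pics/{n}0.png",p[:,:,::-1])
    i=optics.camera_info(n); print(n,i["intrinsics"],i["rvec"],i["tvec"])
print(manip.read_tcp_pos(),manip.read_ee_rot(),manip.read_time(),manip.read_opening())
E
```

```text
scene [[404.04772924   0.         321.82090019]
 [  0.         404.04772924 195.21530432]
 [  0.           0.           1.        ]] [ 2.15438235  1.46489588 -0.44286549] [-0.27752914 -0.29638982  1.34040319]
top [[380.34333615   0.         319.81745417]
 [  0.         380.34333615 199.86880206]
 [  0.           0.           1.        ]] [ 2.08196716 -2.13438708  0.2245492 ] [0.11690315 0.51581416 1.15366428]
[ 0.20565497 -0.6424885   0.22573112] [-1.56937290e+00  1.23721442e-04  3.09703511e-01] 0.1 1.0003166733375546
```

View pics/scene0.png

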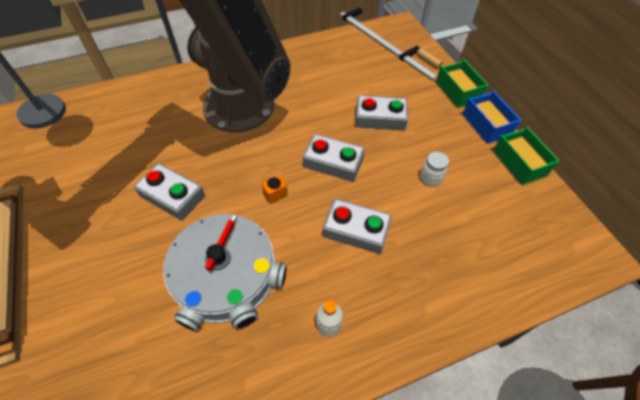

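View pics/top0.png

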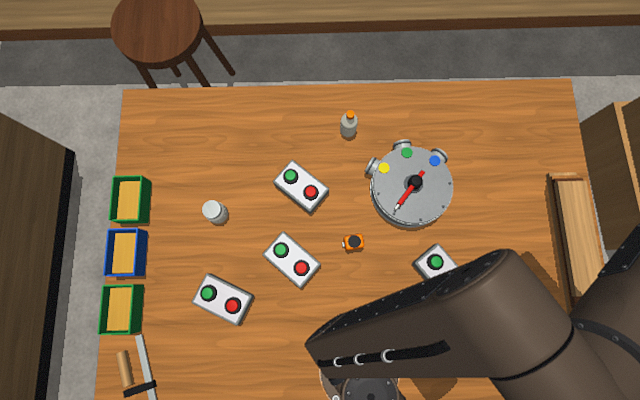

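```bash
cat > h.py <<'E'
import numpy as np, cv2
from bench import optics
def ray(cam,u,v,z):
    i=optics.camera_info(cam);K=np.array(i["intrinsics"]);R=cv2.Rodrigues(np.array(i["rvec"],float))[0];t=np.array(i["tvec"]).ravel()
    c=-R.T@t; d=R.T@np.linalg.inv(K)@np.array([u,v,1.]); return c+d*(z-c[2])/d[2]
E
python3 - <<'E'
import cv2,numpy as np
a=cv2.imread("pics/top0.png"); 
cv2.imwrite("pics/c1.png",cv2.resize(a[130:240,355:465],None,fx=5,fy=5,interpolation=cv2.INTER_CUBIC))
cv2.imwrite("pics/c2.png",cv2.resize(a[150:330,180:360],None,fx=3.3,fy=3.3,interpolation=cv2.INTER_CUBIC))
s=cv2.imread("pics/scene0.png")
cv2.imwrite("pics/c3.png",cv2.resize(s[190:340,150:300],None,fx=4,fy=4,interpolation=cv2.INTER_CUBIC))
E
```

```text
(no output)
```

View pics/c1.png

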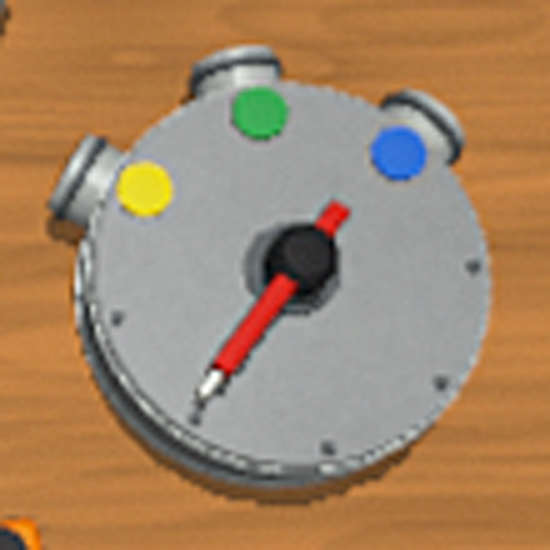

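View pics/c2.png

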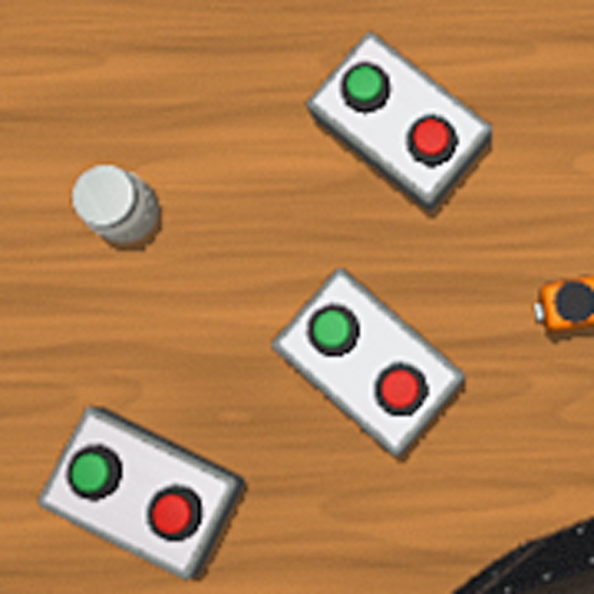

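View pics/c3.png

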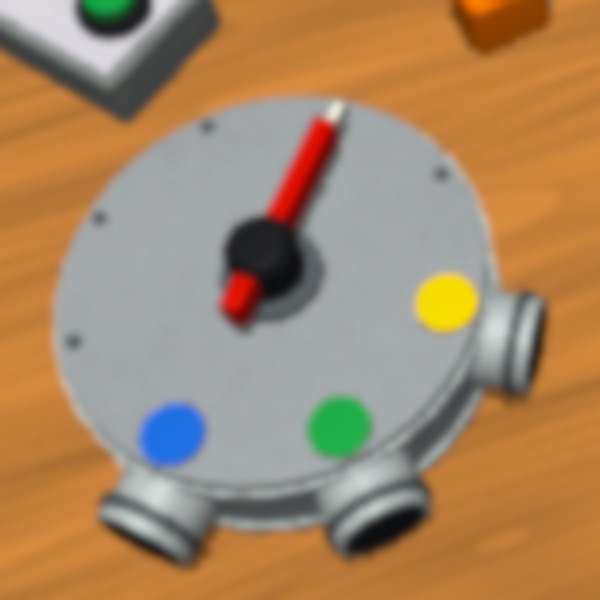

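```bash
python3 - <<'E'
from h import *
np.set_printoptions(precision=4,suppress=True)
def T(x,y,z,l): print(l,ray("top",355-.4+x/5,130-.4+y/5,z))
def S(x,y,z,l): print(' s',l,ray("scene",150-.4+x/4,190-.4+y/4,z))
def C(x,y,z,l): print(l,ray("top",180+(x+.5)/3.3-.5,150+(y+.5)/3.3-.5,z))
for l,a,b,z in (("g",(260,112),(340,428),.079),("y",(145,189),(447,302),.079),("b",(399,152),(173,434),.079),("hub",(305,250),(264,246),.119),("tip",(204,396),(337,105),.102)):
    T(*a,z,l);S(*b,z,l)
C(365,84,.072,"A start");C(431,138,.072,"A stop")
C(333,331,.072,"B start");C(400,389,.072,"B stop");C(92,472,.072,"C start");
print("D",ray("top",435.5,262,.072))
C(103,195,.085,"jar lid"); print("tape",ray("top",353,242,.058)); print("glue",ray("top",350,115,.13))
for n,u,v in (("A start",374.5,223),("A stop",342,214)): print(n,ray("scene",u,v,.072))
E
```

```text
g [ 0.6631 -0.1774  0.079 ]
 s g [ 0.6661 -0.1742  0.079 ]
y [ 0.6137 -0.1008  0.079 ]
 s y [ 0.6155 -0.0975  0.079 ]
b [ 0.6341 -0.2638  0.079 ]
 s b [ 0.6358 -0.2602  0.079 ]
hub [ 0.5605 -0.1885  0.119 ]
 s hub [ 0.5643 -0.1842  0.119 ]
tip [ 0.4749 -0.1246  0.102 ]
 s tip [ 0.4778 -0.1224  0.102 ]
A start [0.5979 0.1961 0.072 ]
A stop [0.5428 0.1335 0.072 ]
B start [0.3618 0.2275 0.072 ]
B stop [0.3075 0.1664 0.072 ]
C start [0.2405 0.4455 0.072 ]
D [ 0.314  -0.2409  0.072 ]
jar lid [0.4926 0.441  0.085 ]
tape [0.382  0.0046 0.058 ]
glue [0.7716 0.0031 0.13  ]
A start [0.6062 0.1979 0.072 ]
A stop [0.5524 0.1329 0.072 ]
```

Four boxes could be meant, with their centres in the top view at A (301,186), B (292,260), C (222,300) and D (436,262). A is about 0.60 m from the base and the others are under about 0.5 m, so A is the control box. The crop shows its green start button at top (290,175) and stop at (310,191). 

Green is the middle disc at (406,152). The arm stands at about 2.51 rad in world and has to go clockwise to about 0.11 rad.

```bash
cat >> h.py <<'E'
from bench import manip, kinematics
HUB=np.array([.5624,-.1864]); GA=0.11
def P(th,d,r=.07,z=.094):
    c,s=np.cos(th),np.sin(th); return [HUB[0]+c*r-s*d,HUB[1]+s*r+c*d,z]
def O(yaw): return [-np.pi/2,0,yaw]
def snap(n,f):
    p,d=optics.capture(n); cv2.imwrite(f"pics/{f}.png",p[:,:,::-1]); return p,d
E
python3 - <<'E'
from h import *
np.set_printoptions(precision=3,suppress=True)
for th in np.linspace(2.51,.11,7): print(th,kinematics.inverse_kinematics(P(th,.028),O(th)))
manip.set_gripper(0,20)
p=P(2.51,.05,z=.2); print(p)
manip.move_to(p,O(2.51)); print(manip.read_tcp_pos(),manip.read_q(),manip.read_time(),manip.read_opening())
manip.movel(P(2.51,.05),v=.1)
print(manip.read_tcp_pos(),manip.read_wrist_force(),manip.read_time())
snap("scene","s1"); snap("top","t1")
a=cv2.imread("pics/s1.png"); cv2.imwrite("pics/s1c.png",cv2.resize(a[120:340,120:340],None,fx=2.7,fy=2.7))
E
```

```text
2.51 [ 0.05   0.231 -0.508  0.    -0.832  0.889]
2.11 [ 0.103  0.238 -0.499  0.    -0.834  0.436]
1.71 [ 0.138  0.263 -0.462  0.    -0.845  0.002]
1.3099999999999998 [ 0.148  0.301 -0.406  0.    -0.863 -0.409]
0.9099999999999999 [ 0.136  0.345 -0.34   0.    -0.887 -0.796]
0.51 [ 0.106  0.386 -0.274 -0.    -0.911 -1.167]
0.11 [ 0.066  0.42  -0.218 -0.    -0.933 -1.526]
[np.float64(0.47638228146657413), np.float64(-0.1854242447518334), 0.2]
[ 0.476 -0.186  0.2  ] [ 0.012  0.109 -0.383  0.    -1.079  0.925] 3.45 0.007792065670491109
[ 0.477 -0.185  0.095] [-0.378 -0.596  0.736] 4.6583
```

View pics/s1c.png

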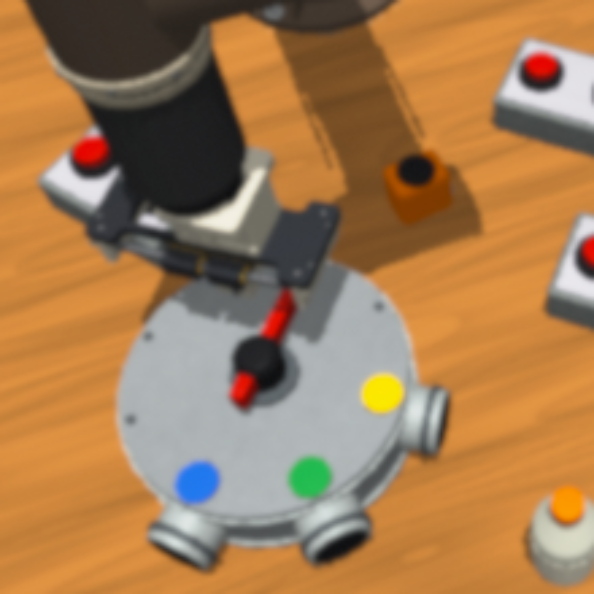

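The shut fingers stand beside the arm on its anticlockwise side and are clear of it. Next is a slow arc push, stopping short of the target.

```bash
python3 - <<'E'
from h import *
np.set_printoptions(precision=2,suppress=True)
manip.movel(P(2.51,.030),v=.04,f_stop=9)
print(manip.read_wrist_force())
n=17
for th in np.linspace(2.51,GA+.25,n)[1:]:
    if manip.movel(P(th,.030),v=.05,frame=O(th),f_stop=10): print("stop",th); break
    f=manip.read_wrist_force(); print(round(th,2),f,end=' ')
print(manip.read_tcp_pos(),manip.read_time())
for n in("scene","top"): snap(n,n[0]+"2")
a=cv2.imread("pics/s2.png"); cv2.imwrite("pics/s2c.png",cv2.resize(a[190:340,150:300],None,fx=4,fy=4,interpolation=cv2.INTER_CUBIC))
a=cv2.imread("pics/t2.png"); cv2.imwrite("pics/t2c.png",cv2.resize(a[130:240,355:465],None,fx=5,fy=5,interpolation=cv2.INTER_CUBIC))
E
```

```text
[0.07 0.82 0.13]
2.38 [ 0.2  -0.67 -0.41] 2.24 [-0.39 -0.9   0.13] 2.11 [-0.55 -0.5   0.03] 1.97 [-0.27 -0.19 -0.35] 1.84 [-0.24  0.    0.22] 1.7 [-0.73 -0.28 -0.24] 1.57 [ 0.   -0.27 -0.21] 1.43 [ 0.11 -0.66  0.38] 1.3 [ 0.19 -0.11  1.4 ] 1.17 [-0.65  0.31  1.26] 1.03 [-1.35 -0.19 -0.73] 0.9 [ 0.3  -0.34 -0.08] 0.76 [ 0.   -0.42  0.08] 0.63 [-0.72  0.87 -0.13] 0.49 [-1.33 -0.2   0.22] 0.36 [-1.   -0.47  0.34] [ 0.62 -0.13  0.09] 11.1417
```

View pics/s2c.png

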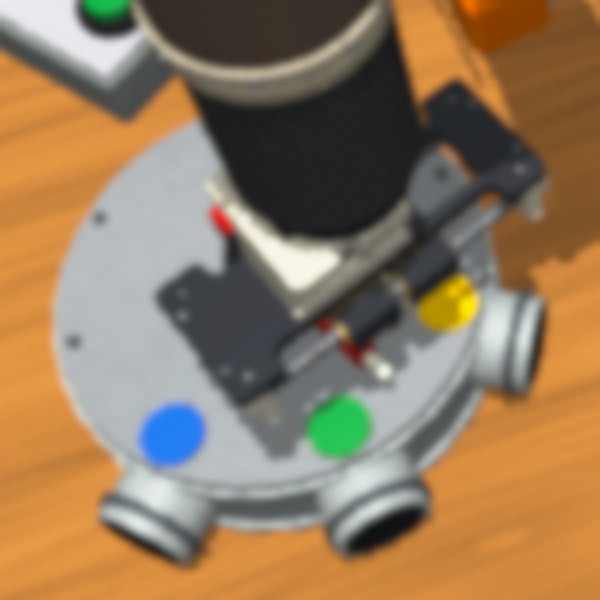

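View pics/t2c.png

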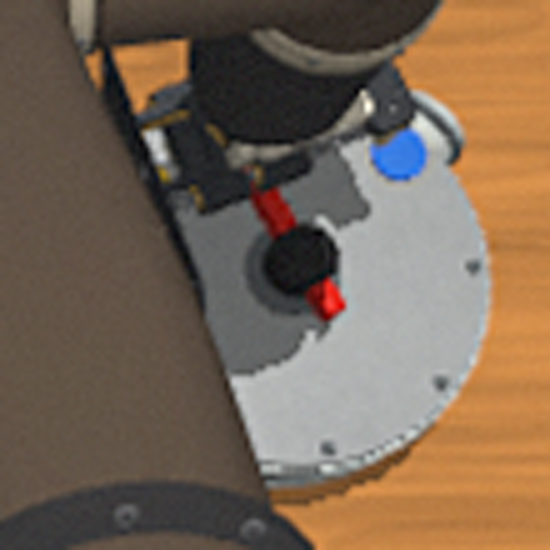

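The tip has come round and is just short of green. It shows at crop (388,376), which is scene px (247,284).

```bash
python3 - <<'E'
from h import *
p=ray("scene",150-.4+389/4,190-.4+377/4,.102); h=ray("scene",150-.4+264/4,190-.4+246/4,.119); g=ray("scene",149.6+340/4,189.6+428/4,.079)
a=lambda q:np.arctan2(*(q-h)[1::-1]); print(p,np.linalg.norm((p-h)[:2]),a(p),a(g))
E
```

```text
[ 0.65752769 -0.14052268  0.102     ] 0.10289886755469091 0.43815318872699555 0.09772752142919947
```

```bash
python3 - <<'E'
from h import *
np.set_printoptions(precision=2,suppress=True)
for th in (.25,.14,.035):
    if manip.movel(P(th,.030),v=.035,frame=O(th),f_stop=10): print("stop",th); break
manip.sleep(.2)
print(manip.read_tcp_pos(),manip.read_time())
manip.movel(P(.035,.055),v=.1)
p=P(.035,.055,z=.2); manip.movel(p,v=.2)
A=[.602,.1965]; manip.move_to([A[0],A[1],.15],O(.3))
print(manip.read_tcp_pos(),manip.read_time())
for n in("scene","top"): snap(n,n[0]+"3")
a=cv2.imread("pics/s3.png"); cv2.imwrite("pics/s3c.png",cv2.resize(a[190:340,150:300],None,fx=4,fy=4,interpolation=cv2.INTER_CUBIC))
cv2.imwrite("pics/s3b.png",cv2.resize(a[130:280,300:450],None,fx=4,fy=4,interpolation=cv2.INTER_CUBIC))
a=cv2.imread("pics/t3.png"); cv2.imwrite("pics/t3c.png",cv2.resize(a[130:240,355:465],None,fx=5,fy=5,interpolation=cv2.INTER_CUBIC))
E
```

```text
[ 0.63 -0.15  0.09] 12.6
[0.6  0.2  0.15] 14.9333
```

View pics/s3c.png

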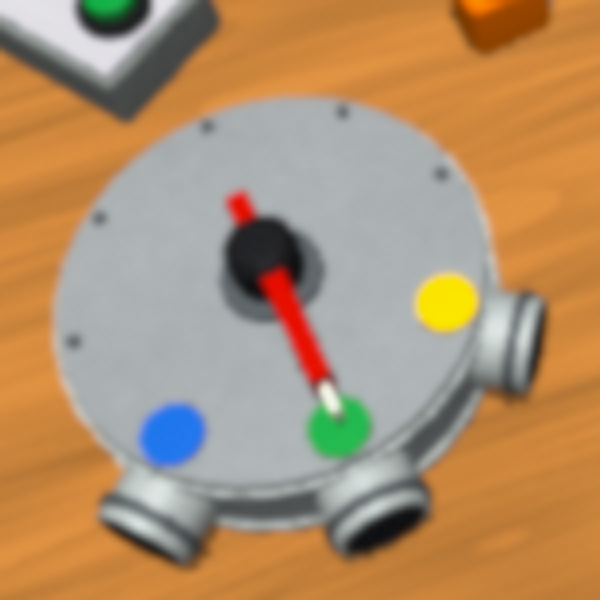

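View pics/t3c.png

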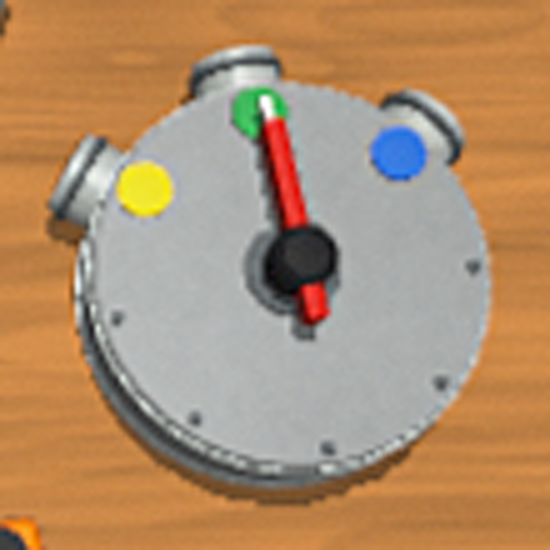

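View pics/s3b.png

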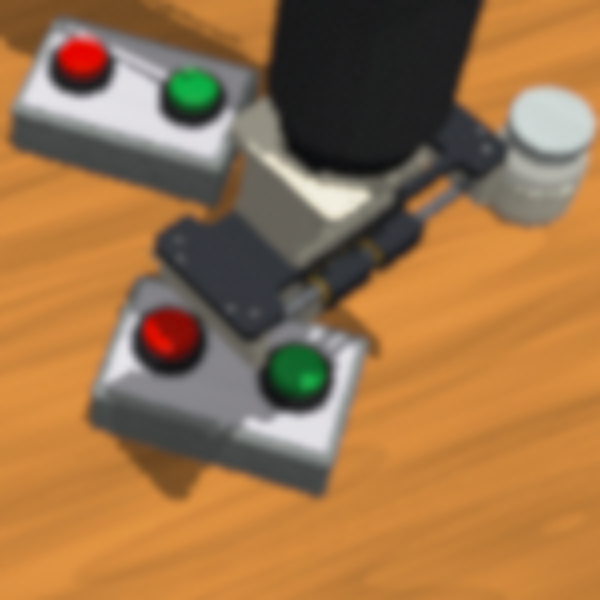

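The tip lies over green in both views, at top px (407.6,149.2) and scene px (234.4,293.6). I'll check the numbers before pressing.

```bash
python3 - <<'E'
from h import *
a=ray("scene",149.6+339/4,189.6+416/4,.102); g=ray("scene",149.6+340/4,189.6+428/4,.079); print(a,(a-g)[:2])
a=ray("top",354.6+265/5,129.6+98/5,.102); g=ray("top",354.6+260/5,129.6+112/5,.079); print(a,(a-g)[:2])
print("start",ray("scene",300-.4+297/4,130-.4+372/4,.072),"stop",ray("scene",299.6+170/4,129.6+330/4,.072))
E
```

```text
[ 0.66906449 -0.17155686  0.102     ] [0.00300563 0.00265088]
[ 0.66433027 -0.17556117  0.102     ] [0.00120276 0.00181462]
start [0.60454841 0.1969232  0.072     ] stop [0.54726927 0.13538002 0.072     ]
```

The tip is 2–4 mm off centre, well inside 13 mm. Now pressing start.

```bash
python3 - <<'E'
from h import *
np.set_printoptions(precision=4,suppress=True)
manip.movel([.602,.197,.082],v=.1)
print(manip.read_tcp_pos(),manip.read_wrist_force())
s=manip.movel([.602,.197,.0625],v=.015,f_stop=10)
manip.sleep(.3)
print(s,manip.read_tcp_pos(),manip.read_wrist_force(),manip.read_time())
snap("scene","s4")
a=cv2.imread("pics/s4.png"); cv2.imwrite("pics/s4b.png",cv2.resize(a[130:280,300:450],None,fx=4,fy=4,interpolation=cv2.INTER_CUBIC))
E
```

```text
[0.6024 0.1972 0.0825] [0.2063 0.5515 1.9673]
True [0.602  0.197  0.0663] [-2.6474  0.6394  6.5183] 17.1667
```

View pics/s4b.png

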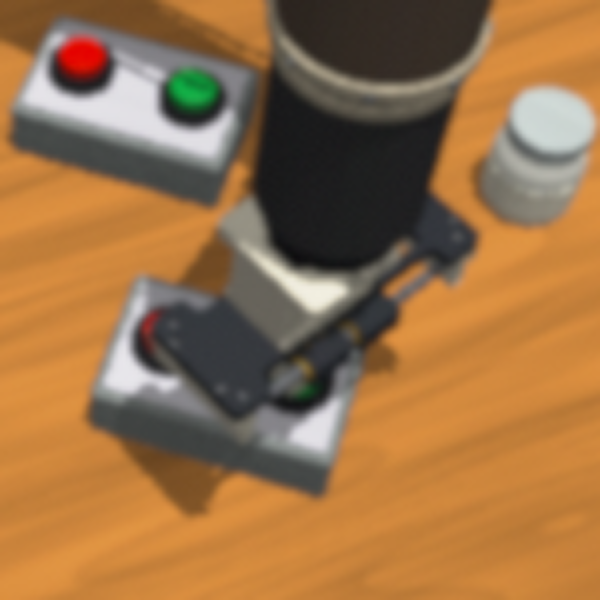

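```bash
python3 - <<'E'
from h import *
np.set_printoptions(precision=4,suppress=True)
s=manip.movel([.602,.197,.0645],v=.01,f_stop=14)
manip.sleep(.3)
print(s,manip.read_tcp_pos(),manip.read_wrist_force(),manip.read_time())
manip.movel([.602,.197,.2],v=.12)
manip.sleep(.3)
manip.move_to([.45,.15,.28],O(.3))
manip.sleep(.5)
print(manip.read_tcp_pos(),manip.read_wrist_force(),manip.read_time())
for n in("scene","top"): snap(n,n[0]+"5")
E
```

```text
True [0.602  0.197  0.0663] [-2.5741  0.0536  8.4014] 17.725
[0.4501 0.15   0.2796] [-0.0789  0.256   0.3373] 20.5333
```

View pics/s5.png

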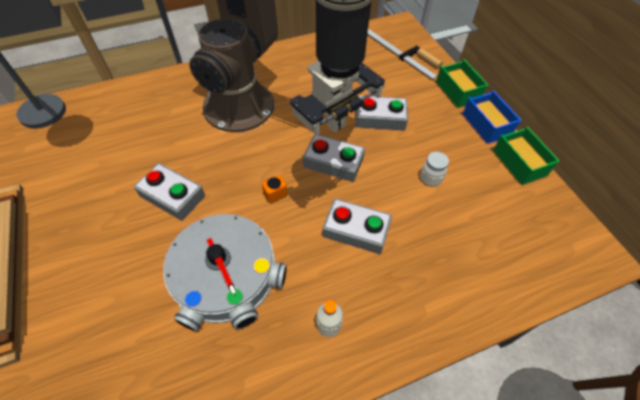

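View pics/t5.png

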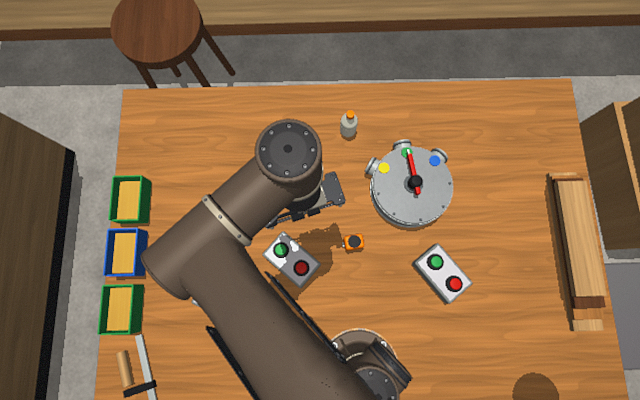

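The tip stays over green at scene (234,293) and top (407,150). Glue, tape and jar are at their starting pixels, the buttons are up and the robot is clear. Pushing harder left the height at 0.0663, so the button had bottomed out.

```bash
python3 -c "
from bench import hand_in
hand_in()"
```

```text
the job is handed in; nothing more can be done
```

I pushed the selector clockwise about 2.4 rad with the shut fingers until its tip stood over the green disc. I then pressed start on the control box farthest from the base, released it, and handed the job in at about 20.5 s of the 51 s allowed.

- **Selector:** before the press, the tip measured 2 mm from the green disc's centre in the top view and 4 mm in the scene view. The limit is 13 mm, and the tip showed no movement in the pictures after the press. No push tripped the 10 N stop.
- **Start button:** the fingers went down to 0.0663 m, which is about 5.7 mm of the 6 mm travel. A second, harder push (reading 8.4 N) went no lower, so the button was fully down. The released height was judged by eye, with no zoomed measurement.
- **Other objects:** the last pictures show the stop button up and the glue bottle, tape measure and screw jar where they began. The robot was clear of everything.
- **Disagreements:** the two cameras differed by up to 10 mm on the buttons of the control box and 3 to 6 mm on the other points. The arm also stood about 5 mm farther ahead of the fingers than I had assumed, and I allowed for that in the last part of the push.

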